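Stack the spacers on an upright piston rod

ROBOT

A 6-joint arm with a two-finger parallel gripper is mounted at the origin on the work surface. World frame = base frame: x ahead of the robot, y to its left, z up, the work surface at z = 0. Lengths are in mm, angles in rad, forces in N, time in s.
With the tool pointing down it reaches from about 350 to 875 mm from the base axis. Payload 4.2 kg.
Tool frame: the origin (TCP) lies midway between the tips of the shut fingers; the grasp point (between the pads) lies 19 mm behind it (arm.grasp_offset is the distance from the TCP to the grasp point, in mm); z points along the fingers, y is the direction in which the jaws open and shut (so a half turn about z gives the same grasp; the last joint's range is limited). The gripper opens to 85 mm and grips with 20 to 120 N. Pads are 22 mm wide; open, the fingers measure 114 mm over their backs; the gripper's body (76 mm by 85 mm) begins 54 mm behind the grasp point. The pads swing forward as they close: fully open they stand 13 mm farther back than shut.
Start: joints at [1.421, 0.385, 0.008, 0, -1.194, -0.259], TCP at [248.409, 573.491, 231.312] pointing down, gripper open.
Joint ranges: [-3.14, 3.14], [-1.21, 2.06], [-1.07, 1.41], [-3.16, 2.05], [-2.99, -0.16], [-3.1, 3.1]. Speed limits (rad/s): [2.79, 2.79, 3.14, 3.14, 3.14, 3.14].

INTERFACE

Orientations are given as a unit quaternion [x, y, z, w].
In Python, from bench import arm gives the robot as it stands.
- The arm moves only by the tool move_arm, never from a script. Its argument "moves" is a list of rows, each an object with "gripper": the gripper's target within -1 to 1 (fully open at 1, half-way at 0, shut at -1); "xyz": the shift along the tool's x, y, z in cm, a list of three; "angular": the turn, a rotation vector about the tool's x, y, z in rad, a list of three. In form: [{"gripper": gripper, "xyz": [dx, dy, dz], "angular": [wx, wy, wz]}, ...]. A call has 1 to 10 rows; each row is the pose to reach, as a shift and turn from the pose commanded when the call began, along the tool's axes at that moment; what a row does not reach only later rows make up. A row lasts 1/8 s, in which the tool goes at most 62.5 mm and 10.7 degrees, less where a joint would pass 70% of its speed; a pose out of reach is approached as far as the arm can. A call with a gripper value outside its range is refused whole. The fingers move at their own pace and stop on an object; the grip force is fixed at half the most. Time passes only in rows, so rows that repeat a pose let the fingers close. It gives the time, the measured TCP pose, the force and the opening at its end, in the units of the state.
- arm.read_state(): the state, without advancing time (a new reading comes with each control period).
- arm.get_image(name): name is "scene" or "top" or "wrist"; returns (picture, depth): 420x560x3 uint8, blue, green, red; 420x560 float32, mm along the optical axis (not along the pixel's ray), 0 where there is no reading.
- arm.get_calibration(name): a dict with "camera_matrix" (3x3 intrinsics, pixels), "k1" (the pictures are not rectified: a ray, as slopes to the right and down, at radius r is drawn at 1 + k1 r^2 times it, then the intrinsics apply), "R" (3x3) and "t" (3): a world point X has camera coordinates R X + t. Camera axes: x right, y down, z forward; pixel columns grow to the right and rows downward; lengths in mm; the calibration is good to about 2 mm. A picture is of the moment at which its call begins: read the wrist's pose just before it. get_calibration takes no time and is no camera call; for the wrist camera it gives the pose at the moment of the call.
- arm.job_done(): hands the job in, once; it reports no verdict.
The state is a dict: "clock": time; "joints": joint angles; "joint_vel": joint speeds; "joint_efforts": joint torques, N m; "position": TCP position; "ee_rot": TCP orientation; "contact_force": force on the tool from outside, world axes, zero at the start; "wrist_torque": the same for the moment, N m; "gripper_width": finger opening in mm.
Only numpy, scipy, OpenCV 4.12 (cv2) and the standard library are available. Lean on these libraries where they do the work, as an engineer would, in place of code of your own. Each camera call takes 0.05 s, during which the arm holds its last target. There are 200 camera calls.

TASK

Build up the spacer stack on the tail of the piston rod that stands upright in the round stand: thread on the large, then the medium, then the small steel spacer, each fully home before the next. The rod stands loose in a wider socket, 6 to 8 mm off-centre in the stand, so feel for it; lower the spacers slowly onto it without letting them drop, press the large one down past the rubber O-ring, and never let any contact reach 60 N. Leave the other parts on the bench where they are.

Things in the scene. Friction and masses are not known exactly. Their poses are not given: they have to be found in the camera images.
- stand: Dark cast rod stand, fixed: flange 150 mm across, 14 mm thick; socket 92 mm across, top at 60 mm, bore 64 mm. Origin: socket axis on the bench, z up. A chromed piston rod 46 mm across stands upright in the bore. The rod is not tracked: its vertical axis is 6.5 to 8 mm from the stand's axis, direction unknown (side pushes below 60 N do not shift it). Sites below lie on the stand's axis.
- shoulder_level (a point): On the stand's axis, 85 mm above its origin, at the height of the rod's shoulder (flat top of the 46 mm part), where the large spacer's underside rests when home. Home heights of undersides above the stand's origin: large 85 mm, medium 101 mm (on the large one), small 113 mm (on the medium one).
- oring_level (a point): On the stand's axis, 92 mm above its origin: height of the black rubber O-ring, 1.8 mm proud of the 36 mm land. A large spacer let go above it stays up on it. Pressing it past takes a light push of about 5 to 12 N, and 3 to 8 N of drag remain over the last 7 mm down to the shoulder, where the force rises sharply: go slowly there (about 10 mm/s).
- land_level (a point): On the stand's axis, 99 mm above its origin: top end of the 36 mm diameter land, which starts at the shoulder. Above it, on the same rod axis: a 28 mm diameter land up to 111 mm, then a 20 mm diameter land up to 121 mm. The top edges are almost sharp (chamfer under 1 mm), so a spacer must be within 1 mm of the rod's axis to enter.
- tip_level (a point): On the stand's axis, 137 mm above its origin: height of the rod's tip, the end of a threaded tail 14 mm in diameter that starts at 121 mm. Its tip has a chamfer 1.5 mm wide and 2 mm high.
- spacer_large: Plain steel ring: outside diameter 56 mm, bore 37.5 mm, height 16 mm, about 0.17 kg; goes on the 36 mm land. Lies flat in the tray. Origin: centre of its underside, z along its axis, up. Both faces are alike.
- spacer_medium: Plain steel ring: outside diameter 46 mm, bore 29.5 mm, height 12 mm, about 0.09 kg; goes on the 28 mm land. Lies flat in the tray. Origin: centre of its underside, z along its axis, up.
- spacer_small: Plain steel ring: outside diameter 36 mm, bore 21.5 mm, height 10 mm, about 0.05 kg; goes on the 20 mm land. Lies flat in the tray. Origin: centre of its underside, z along its axis, up.
- tray: Flat grey drip tray fixed on the bench, 260 mm (its x) by 380 mm (its y), floor 3 mm thick, rim 16 mm high and 3 mm thick. Origin: centre of its underside. The spacers lie in it, in changing places, among other parts; free space around each spacer is at least 25 mm.
- gland: Bystander in the tray: brass gland, flange 66 mm across and 12 mm thick with a 52 mm collar above it, 34 mm high in all, bore 38 mm. Origin: centre of its underside.
- nut: Bystander in the tray: dark steel hexagon nut, 36 mm across flats, 18 mm high, bore 21 mm. Origin: centre of its underside.
- piston: Bystander beyond the stand and tray: grey grooved piston, 68 mm across, 44 mm high. Origin: centre of its underside.
- grease_tin: Bystander: round red tin, 72 mm across, 70 mm high. Origin: centre of its underside.
- oil_bottle: Bystander: white bottle, 60 mm across, 120 mm high. Origin: centre of its underside.
- wrench: Bystander: steel wrench 180 mm long lying flat. Origin: centre of its underside.
- brush: Bystander: hand brush lying on the bench. Origin: on its underside, along its handle.

How it is judged:
By the outcome, as a careful person would: the job done as asked, in the order asked, and still so for the second after the job is handed in, with the robot touching nothing.
It also fails if it takes over 72 s, if anything falls off the work surface, if the arm or the gripper's body presses on something with over 40 N, if the wrist force passes 120 N, or if a joint passes its speed limit or range.

## Working session

There is one attempt and no reset: what is moved stays moved. The work goes in short steps, Python scripts to look and compute and a tool call to move; the robot and the scene stay as the last step left them, time stands still between calls to the robot, and variables do not carry over. Pictures are saved under pics/ and viewed, about 8 in all and at most 12, crops included, and the job is handed in when it is done.

Besides the shell and the picture viewer there is one more tool, called by a JSON object that holds its "op" and its "data", one argument or row to a line. move_arm: Moves the arm, as the interface text tells. Its arguments: {"type":"object","properties":{"moves":{"type":"array","items":{"type":"object","properties":{"gripper":{"type":"number"},"xyz":{"type":"array","items":{"type":"number"}},"angular":{"type":"array","items":{"type":"number"}}}}}},"required":["moves"]}

```bash
ls; mkdir -p pics
python3 - <<'E'
from bench import arm
import cv2,numpy as np
s=arm.read_state()
for k in s: print(k,s[k])
a,_=arm.get_image("top"); b,_=arm.get_image("scene")
cv2.imwrite("pics/top1.png",a); cv2.imwrite("pics/scene1.png",b)
for n in("top","scene","wrist"):print(n,arm.get_calibration(n))
E
```

```text
pics
clock 0.0
joints [ 1.42063396e+00  3.85564434e-01  6.59364317e-03 -5.09523213e-04
 -1.19403127e+00 -2.58617591e-01]
joint_vel [-4.94267068e-04  4.99359378e-05  6.58902472e-04  1.04183145e-03
 -1.23794317e-06 -9.38510315e-04]
joint_efforts [-3.10170662e-04 -3.92297244e+01  1.88399220e+01  4.18604851e+00
 -4.63473931e-03  7.07618412e-06]
position [248.16505028 572.95606149 230.20269883]
ee_rot [ 9.79165278e-01 -2.03061779e-01 -1.76664489e-04  1.11407877e-03]
contact_force [ 0.24857833 -0.15390724  0.39310282]
wrist_torque [ 0.02374324 -0.01533767  0.00584426]
gripper_width 85.01615119739729
top {'camera_matrix': array([[411.10914189,   0.        , 279.2582498 ],
       [  0.        , 411.10914189, 215.45403952],
       [  0.        ,   0.        ,   1.        ]]), 'k1': -0.0963888814012889, 'R': array([[ 0.00877392, -0.99986977,  0.01354458],
       [-0.99772515, -0.00965888, -0.06671748],
       [ 0.06683962, -0.01292839, -0.99767997]]), 't': array([-78.70034671, 587.57192633, 978.93535495])}
scene {'camera_matrix': array([[432.20412562,   0.        , 274.52668903],
       [  0.        , 432.20412562, 210.1923197 ],
       [  0.        ,   0.        ,   1.        ]]), 'k1': 0.006495493165500859, 'R': array([[ 0.53840609,  0.84259597, -0.01228469],
       [ 0.48046144, -0.31891874, -0.81697469],
       [-0.6922974 ,  0.43396183, -0.57654266]]), 't': array([-257.32289831, -218.12150878, 1694.61772752])}
wrist {'camera_matrix': array([[335.46357061,   0.        , 273.12355435],
       [  0.        , 335.46357061, 207.15648688],
       [  0.        ,   0.        ,   1.        ]]), 'k1': -0.017504025787493965, 'R': array([[-0.39753492, -0.91758595,  0.00141754],
       [-0.88066033,  0.3819702 ,  0.28024301],
       [-0.25768851,  0.11015801, -0.95992804]]), 't': array([625.01522048, -35.41942302, 379.38385055])}
```

View pics/top1.png

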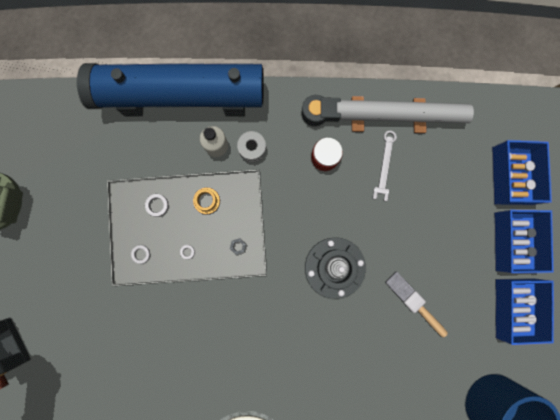

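View pics/scene1.png

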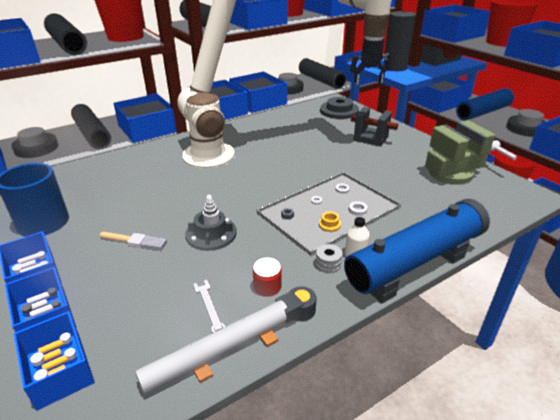

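The top view shows the large ring at about (156,205), medium at (141,255), small at (187,252), gland at (206,201) and nut at (239,246). The stand is at (335,268) with the rod tip near (339,268). The scene view agrees with this layout.

```bash
cat > h.py <<'E'
from bench import arm
import cv2,numpy as np
def ray(c,uv):
    K=c["camera_matrix"];d=((uv[0]-K[0,2])/K[0,0],(uv[1]-K[1,2])/K[1,1])
    d=np.array(d);u=d.copy()
    for _ in range(20):u=d/(1+c["k1"]*(u@u))
    R=c["R"];return -R.T@c["t"],R.T@np.array([u[0],u[1],1])
def onz(c,uv,z):
    o,d=ray(c,uv);return o+d*(z-o[2])/d[2]
def proj(c,X):
    p=c["R"]@np.asarray(X,float)+c["t"];u=p[:2]/p[2];u=u*(1+c["k1"]*(u@u))
    K=c["camera_matrix"];return np.array([K[0,0]*u[0]+K[0,2],K[1,1]*u[1]+K[1,2]])
def blobs(mask,amin,amax):
    cs,_=cv2.findContours(mask.astype(np.uint8),cv2.RETR_EXTERNAL,cv2.CHAIN_APPROX_NONE)
    return [(cv2.contourArea(k),cv2.fitEllipse(k)) for k in cs if len(k)>8 and amin<cv2.contourArea(k)<amax]
def toolrot(s):
    from scipy.spatial.transform import Rotation as Ro
    return Ro.from_quat(s["ee_rot"]).as_matrix()
E
python3 - <<'E'
from h import *
c=arm.get_calibration("top");a=cv2.imread("pics/top1.png");g=cv2.cvtColor(a,cv2.COLOR_BGR2GRAY);hsv=cv2.cvtColor(a,cv2.COLOR_BGR2HSV)
m=np.zeros_like(g);m[175:285,112:262]=1
br=(g>165)&(hsv[...,1]<60)&(m>0)
for A,e in blobs(br,20,2000):
    for z in(19,15,13):print("ring",np.round(e[0],1),np.round(e[1],1),z,np.round(onz(c,e[0],z),1),"diam",np.round(np.mean(e[1])*(-(c["R"].T@c["t"])[2]-z)/411,1))
dk=np.zeros_like(g);dk[225:310,295:375]=1
for A,e in blobs((g<65)&(dk>0),300,9000):
    print("stand",A,np.round(e[0],1),np.round(e[1],1),np.round(onz(c,e[0],14),1),np.round(onz(c,e[0],0),1))
w,d=arm.get_image("wrist");cv2.imwrite("pics/w1.png",np.hstack([w,cv2.resize(a[160:310,100:380],None,fx=2.2,fy=2.8)[:420,:0]]))
cv2.imwrite("pics/t2.png",cv2.resize(a[225:310,290:380],None,fx=6,fy=6))
s=arm.read_state();print(toolrot(s).round(3))
E
```

```text
ring [139.2 253.9] [17.  17.9] 19 [491.1 267.2  19. ] diam 42.3
ring [139.2 253.9] [17.  17.9] 15 [491.  268.5  15. ] diam 42.5
ring [139.2 253.9] [17.  17.9] 13 [491.  269.2  13. ] diam 42.6
ring [186.1 251.5] [14.  14.6] 19 [498.6 152.   19. ] diam 34.8
ring [186.1 251.5] [14.  14.6] 15 [498.5 152.9  15. ] diam 34.9
ring [186.1 251.5] [14.  14.6] 13 [498.5 153.3  13. ] diam 35.0
ring [254.9 243.8] [13.9 32.2] 19 [519.1 -14.8  19. ] diam 56.0
ring [254.9 243.8] [13.9 32.2] 15 [519.  -14.6  15. ] diam 56.2
ring [254.9 243.8] [13.9 32.2] 13 [519.  -14.5  13. ] diam 56.3
ring [155.3 204.5] [21.3 22. ] 19 [612.4 230.7  19. ] diam 52.6
ring [155.3 204.5] [21.3 22. ] 15 [612.8 231.8  15. ] diam 52.8
ring [155.3 204.5] [21.3 22. ] 13 [612.9 232.4  13. ] diam 52.9
[[ 0.918 -0.398 -0.001]
 [-0.398 -0.918 -0.001]
 [ 0.     0.002 -1.   ]]
```

View pics/w1.png

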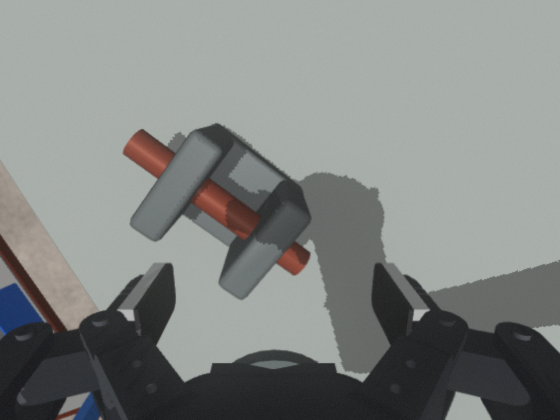

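The wrist view shows the open fingers at lower left and right and an unrelated vice jaw below. I'll go over the large ring, squared to the world axes, and refine there.

{"op": "move_arm", "data": {
  "moves": [
    {"gripper":0.7,"xyz":[12,4.2,0.7],"angular":[0,0,-0.1]},
    {"gripper":0.7,"xyz":[24,8.5,1.5],"angular":[0,0,-0.2]},
    {"gripper":0.7,"xyz":[36,12.7,2.2],"angular":[0,0,-0.3]},
    {"gripper":0.7,"xyz":[47,16.9,3],"angular":[0,0,-0.409]},
    {"gripper":0.7,"xyz":[47,16.9,3],"angular":[0,0,-0.409]},
    {"gripper":0.7,"xyz":[47,16.9,3],"angular":[0,0,-0.409]},
    {"gripper":0.7,"xyz":[47,16.9,3],"angular":[0,0,-0.409]},
    {"gripper":0.7,"xyz":[47,16.9,3],"angular":[0,0,-0.409]},
    {"gripper":0.7,"xyz":[47,16.9,3],"angular":[0,0,-0.409]},
    {"gripper":0.7,"xyz":[47,16.9,3],"angular":[0,0,-0.409]}
  ]
}}

```text
clock: 1.4
position: [612.4, 231.2, 200.7]
ee_rot: [1.0, -0.0, -0.001, 0.0]
contact_force: [-0.2, 0.1, -0.7]
gripper_width: 72.5
```

```bash
cat >> h.py <<'E'
def wring(name,z,thr=150):
    s=arm.read_state();c=arm.get_calibration("wrist");w,d=arm.get_image("wrist");cv2.imwrite("pics/%s.png"%name,w)
    g=cv2.cvtColor(w,cv2.COLOR_BGR2GRAY);h=cv2.cvtColor(w,cv2.COLOR_BGR2HSV)
    print("tcp",s["position"].round(1),"w",round(s["gripper_width"],1),"F",s["contact_force"].round(1),"t",round(s["clock"],2));print(toolrot(s).round(3).tolist())
    for A,e in blobs((g>thr)&(h[...,1]<60),600,30000):
        p=onz(c,e[0],z);rng=(c["R"]@p+c["t"])[2]
        print(np.round(e[0],1),np.round(e[1],1),"->",p.round(1),"D",np.round(np.array(e[1])*rng/c["camera_matrix"][0,0],1),"off",(p-s["position"])[:2].round(1))
    return w,d,c,s
E
python3 - <<'E'
from h import *
w,d,c,s=wring("w2",19)
E
```

```text
tcp [612.4 231.2 200.7] w 72.5 F [-0.2  0.1 -0.7] t 1.4
[[1.0, -0.001, -0.001], [-0.001, -1.0, -0.0], [-0.001, 0.0, -1.0]]
[318.4 311.8] [ 49.3 110.6] -> [468.8 181.3  19. ] D [ 54.7 122.8] off [-143.6  -49.9]
[541.9  29.3] [36.5 67.1] -> [754.   -6.5  19. ] D [31.7 58.5] off [ 141.6 -237.7]
[472.6  14.1] [35.  81.3] -> [765.3  57.5  19. ] D [30.2 70. ] off [ 152.9 -173.7]
```

View pics/w2.png

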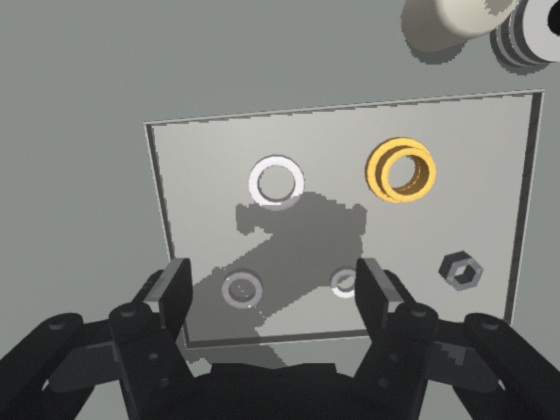

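The wrist view shows all three rings: large (276,182), medium (242,289), small (346,283). Shadows spoil brightness masks, so I'll mask by height from the depth image instead.

```bash
cat >> h.py <<'E'
def world(c,d):
    v,u=np.mgrid[:420,:560];K=c["camera_matrix"]
    p=cv2.undistortPoints(np.stack([u,v],-1).reshape(-1,1,2).astype(np.float64),K,np.array([c["k1"],0,0,0,0])).reshape(420,560,2)
    P=np.dstack([p[...,0]*d,p[...,1]*d,d]);return (P-c["t"])@c["R"]
def hrings(c,d,lo,hi,amin=200,amax=30000,box=None):
    W=world(c,d);m=(W[...,2]>lo)&(W[...,2]<hi)&(d>0)
    if box:m&=(W[...,0]>box[0])&(W[...,0]<box[1])&(W[...,1]>box[2])&(W[...,1]<box[3])
    n,l,st,_=cv2.connectedComponentsWithStats(m.astype(np.uint8))
    for i in range(1,n):
        if amin<st[i,4]<amax:
            q=W[l==i];(x,y),r=cv2.minEnclosingCircle(q[:,:2].astype(np.float32))
            lo5,hi5=np.percentile(q,.5,0),np.percentile(q,99.5,0)
            print(st[i,4],"ctr",round(x,1),round(y,1),"D",round(2*r,1),"mid",((lo5+hi5)/2).round(1),"ext",(hi5-lo5).round(1),"zmed",np.median(q[:,2]).round(1))
E
python3 - <<'E'
from h import *
s=arm.read_state();c=arm.get_calibration("wrist");w,d=arm.get_image("wrist")
W=world(c,d);print("floor",np.median(W[200:240,200:220,2]))
hrings(c,d,9,26)
c=arm.get_calibration("top");w,d=arm.get_image("top");W=world(c,d)
print("top floor",W[230,150]);hrings(c,d,7,22,60)
print("stand top");hrings(c,d,9,20,60,9000,(300,700,-350,50));hrings(c,d,50,70,20,9000,(300,700,-350,50));hrings(c,d,125,150,3,900,(300,700,-350,50))
E
```

```text
floor 3.3139109993664766
469 ctr 757.5 97.5 D 51.9 mid [756.8  99.4  17.5] ext [40.2 34.1 16.8] zmed 17.5
601 ctr 744.0 10.2 D 54.5 mid [743.4  11.4  17.5] ext [38.1 38.1 16.8] zmed 18.2
3827 ctr 561.9 156.0 D 456.8 mid [577.  156.6  13.5] ext [252.3 395.3   8.9] zmed 15.5
1101 ctr 626.4 106.5 D 66.3 mid [626.4 110.1  17.5] ext [64.7 58.  16.3] zmed 15.2
1453 ctr 613.8 228.6 D 56.0 mid [614.3 228.5  15.2] ext [53.7 53.4 11.5] zmed 19.0
335 ctr 625.3 104.5 D 37.9 mid [624.5  99.3  17.5] ext [35.  25.9 16.9] zmed 17.9
981 ctr 515.8 26.6 D 41.7 mid [516.7  27.1  15.9] ext [38.6 37.7 13.6] zmed 20.4
362 ctr 500.7 151.4 D 35.1 mid [500.8 155.7  11.8] ext [33.8 25.1  5.5] zmed 12.8
812 ctr 493.2 266.0 D 46.0 mid [494.  265.6  13. ] ext [43.4 44.1  7.6] zmed 14.8
1127 ctr 437.0 229.8 D 214.3 mid [432.5 229.8  13.1] ext [ 32.3 212.1   8.2] zmed 14.2
top floor [550.14932679 246.58876874   3.57441762]
132 ctr 815.9 -268.0 D 38.3 mid [ 815.8 -267.7   13.2] ext [26.5 28.9  9.1] zmed 13.5
130 ctr 818.3 -428.5 D 38.3 mid [ 817.9 -428.4   12.9] ext [26.8 28.8 10.9] zmed 13.6
463 ctr 719.1 -334.1 D 
[... 1525 characters left out ...]
med 13.7
167 ctr 138.8 -585.0 D 128.4 mid [ 138.8 -579.    14.3] ext [109.   74.3  14.5] zmed 14.5
99 ctr 95.6 -668.1 D 47.9 mid [  94.6 -668.9   14.8] ext [38.2 28.8 13.9] zmed 13.1
89 ctr 90.5 7.0 D 80.6 mid [95.   7.  11.8] ext [ 9.6 78.4  9.5] zmed 11.2
stand top
84 ctr 672.8 -332.2 D 51.1 mid [ 672.7 -332.5   11.9] ext [50.4 21.   5.6] zmed 10.4
1394 ctr 462.2 -211.2 D 150.1 mid [ 463.  -210.1   15.1] ext [143.4 145.9   9.3] zmed 15.8
75 ctr 454.4 -212.7 D 53.9 mid [ 443.  -212.6   15.1] ext [25.9 53.7  8.8] zmed 15.5
690 ctr 461.8 -210.8 D 92.1 mid [ 462.1 -210.3   58.9] ext [88.3 88.5 16.2] zmed 61.5
38 ctr 465.2 -205.6 D 16.6 mid [ 466.9 -205.6  133.6] ext [12.9 14.6 15.7] zmed 138.8
```

Depth is good: the ring heights and the 46 and 56 mm diameters match. The large ring is at (613.5,229), the stand at (462,-211), and the rod tip looks roughly +x/+y of the stand's axis. Descend and grip the large ring.

{"op": "move_arm", "data": {
  "moves": [
    {"gripper":0.7,"xyz":[0.1,0.2,5],"angular":[0,0,0]},
    {"gripper":0.7,"xyz":[0.1,0.2,10],"angular":[0,0,0]},
    {"gripper":0.7,"xyz":[0.1,0.2,15],"angular":[0,0,0]},
    {"gripper":0.7,"xyz":[0.1,0.2,18.5],"angular":[0,0,0]},
    {"gripper":0.7,"xyz":[0.1,0.2,19.9],"angular":[0,0,0]},
    {"gripper":0.7,"xyz":[0.1,0.2,19.9],"angular":[0,0,0]},
    {"gripper":0.2,"xyz":[0.1,0.2,19.9],"angular":[0,0,0]},
    {"gripper":-0.2,"xyz":[0.1,0.2,19.9],"angular":[0,0,0]},
    {"gripper":-0.2,"xyz":[0.1,0.2,19.9],"angular":[0,0,0]},
    {"gripper":-0.2,"xyz":[0.1,0.2,19.9],"angular":[0,0,0]}
  ]
}}

```text
clock: 2.8
position: [614.9, 230.6, 5.3]
ee_rot: [1.0, 0.0, 0.002, -0.001]
contact_force: [-2.9, 0.0, 6.2]
gripper_width: 53.7
```

Run:
```python
from h import *
s=arm.read_state();c=arm.get_calibration("wrist");w,d=arm.get_image("wrist");cv2.imwrite("pics/w3.png",w)
print(s["position"].round(1),s["contact_force"].round(1),s["wrist_torque"].round(2),s["gripper_width"])
hrings(c,d,5,30,300,30000,(550,680,190,270))
```

```text
[614.9 230.6   5.3] [-2.9  0.   6.2] [0.07 0.56 0.04] 53.71971555529482
10014 ctr 622.4 230.2 D 79.6 mid [615.1 230.5  17.6] ext [53.3 76.5 24.1] zmed 18.9
```

View pics/w3.png

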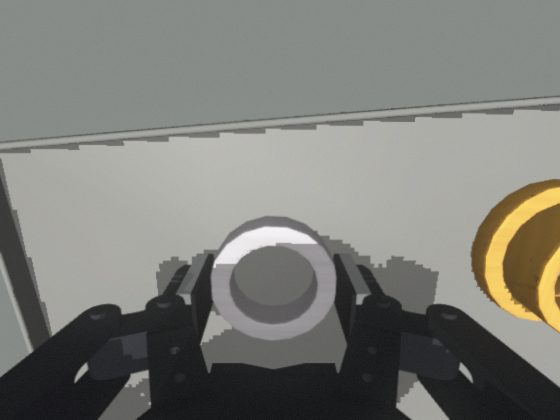

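The picture shows the large ring, centred at (274,277), held squarely between the pads. The 6 N upward force suggests the fingertips are on the tray floor. I'll lift it and carry it to a viewing spot beside the stand.

{"op": "move_arm", "data": {
  "moves": [
    {"gripper":-0.2,"xyz":[0,0,-2],"angular":[0,0,0]},
    {"gripper":-0.2,"xyz":[0,0,-7],"angular":[0,0,0]},
    {"gripper":-0.2,"xyz":[0,1,-13],"angular":[0,0,0]},
    {"gripper":-0.2,"xyz":[-2,5,-18],"angular":[0,0,0]},
    {"gripper":-0.2,"xyz":[-4.5,10,-20],"angular":[0,0,0]},
    {"gripper":-0.2,"xyz":[-7,15,-20],"angular":[0,0,0]},
    {"gripper":-0.2,"xyz":[-9.5,20,-20],"angular":[0,0,0]},
    {"gripper":-0.2,"xyz":[-12,25,-20],"angular":[0,0,0]},
    {"gripper":-0.2,"xyz":[-14.5,30,-20],"angular":[0,0,0]},
    {"gripper":-0.2,"xyz":[-17,35,-20],"angular":[0,0,0]}
  ]
}}

```text
clock: 4.1
position: [442.4, -121.8, 203.0]
ee_rot: [1.0, 0.0, 0.001, -0.0]
contact_force: [0.9, -0.5, -2.1]
gripper_width: 53.9
```

{"op": "move_arm", "data": {
  "moves": [
    {"gripper":-0.2,"xyz":[-2,5,0],"angular":[0,0,0]},
    {"gripper":-0.2,"xyz":[-3.8,8.7,0],"angular":[0,0,0]},
    {"gripper":-0.2,"xyz":[-3.8,8.7,0],"angular":[0,0,0]},
    {"gripper":-0.2,"xyz":[-3.8,8.7,0],"angular":[0,0,0]},
    {"gripper":-0.2,"xyz":[-3.8,8.7,0],"angular":[0,0,0]}
  ]
}}

```text
clock: 4.72
position: [406.1, -206.8, 202.5]
ee_rot: [1.0, 0.001, 0.0, -0.0]
contact_force: [0.2, 0.6, -1.2]
gripper_width: 53.2
```

Run:
```python
from h import *
s=arm.read_state();c=arm.get_calibration("wrist");w,d=arm.get_image("wrist");cv2.imwrite("pics/w4.png",w);np.save("d4.npy",d)
import pickle;pickle.dump((s,c),open("c4.pkl","wb"))
p=s["position"];print(p.round(1),s["contact_force"].round(1),s["gripper_width"],s["clock"]);print(toolrot(s).round(4))
for lo,hi in((130,145),(104,118),(92,104),(80,90),(50,66),(9,20)):
    print(lo);hrings(c,d,lo,hi,40,60000,(370,560,-300,-120))
```

```text
[ 406.1 -206.8  202.5] [ 0.2  0.6 -1.2] 53.24778552965741 4.725
[[ 1.0e+00  1.4e-03  7.0e-04]
 [ 1.4e-03 -1.0e+00  1.0e-04]
 [ 7.0e-04 -1.0e-04 -1.0e+00]]
130
422 ctr 468.7 -206.6 D 14.1 mid [ 468.9 -206.8  136.6] ext [13.1 13.3  4.3] zmed 137.0
104
605 ctr 468.7 -206.6 D 28.0 mid [ 468.6 -206.8  111.3] ext [27.2 27.2  3.4] zmed 111.3
92
982 ctr 468.8 -206.6 D 39.6 mid [ 468.7 -206.5   96.5] ext [38.4 38.6  8.9] zmed 98.8
80
630 ctr 468.8 -206.6 D 46.1 mid [ 469.  -206.6   85.2] ext [45.5 44.8  4.1] zmed 85.2
50
5257 ctr 464.4 -211.6 D 92.3 mid [ 464.5 -211.6   56.6] ext [88.9 88.6 10.9] zmed 60.2
9
8232 ctr 464.8 -211.7 D 150.4 mid [ 465.  -211.2   14.9] ext [146.4 144.2   5.4] zmed 14.3
790 ctr 464.4 -211.7 D 64.6 mid [ 464.4 -216.    16.1] ext [63.6 55.1  7.2] zmed 14.4
```

View pics/w4.png

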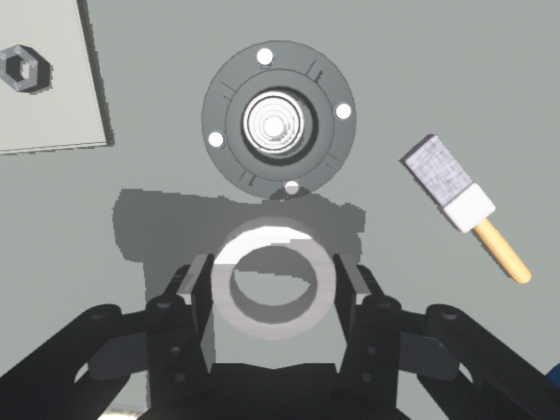

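The picture shows the stand with the rod at (273,125), the ring held at (273,278), and clear space around both. The rod is 6.7 mm from the stand's axis, as specified. Next I'll measure the held ring in the same camera frame so the camera bias cancels.

```bash
cat >> h.py <<'E'
def held(c,d,s,OD,w=None):
    # held ring: fit circle to the top-face (flat near max height) points, bore edge and outer edge
    W=world(c,d);p=s["position"];r=OD/2+6
    near=(np.hypot(W[...,0]-p[0],W[...,1]-p[1])<r)&(np.abs(W[...,2]-p[2])<30)&(d>0)&(np.abs(W[...,1]-p[1])<OD/2-1)
    z=W[...,2][near];h,e=np.histogram(z,np.arange(p[2]-30,p[2]+30,1));zt=e[h.argmax()]+.5
    zt=np.median(z[np.abs(z-zt)<1.5]);m=near&(np.abs(W[...,2]-zt)<1.2)
    q=W[m][:,:2]
    from scipy.optimize import least_squares
    ang=np.arctan2(q[:,1]-p[1],q[:,0]-p[0])
    # boundary points per angular bin: outer and inner edges
    c0=q.mean(0)
    for _ in range(4):
        a=np.arctan2(*(q-c0).T[::-1]);R=np.hypot(*(q-c0).T);o=[];i=[]
        for b in np.arange(-np.pi,np.pi,.12):
            k=(a>=b)&(a<b+.12)
            if k.sum()>4:
                o.append(q[k][R[k].argmax()]);i.append(q[k][R[k].argmin()])
        f=lambda P,t:np.hypot(P[:,0]-t[0],P[:,1]-t[1])-t[2]
        o,i=np.array(o),np.array(i)
        fi=least_squares(lambda t:f(i,t),[*c0,OD*.33],loss="soft_l1",f_scale=.3);fo=least_squares(lambda t:f(o,t),[*c0,OD/2],loss="soft_l1",f_scale=.3)
        c0=fi.x[:2]
    print("tcp",p.round(2),"topz",zt.round(2),"bins",len(i),"inner",fi.x.round(2),"outer",fo.x.round(2),"inner-tcp",(fi.x[:2]-p[:2]).round(2),"top-tcp",(zt-p[2]).round(2))
    return fi.x
E
python3 - <<'E'
from h import *
import pickle
s,c=pickle.load(open("c4.pkl","rb"));d=np.load("d4.npy");held(c,d,s,56)
W=world(c,d)
for v in range(222,300,6):print(v,W[v,274].round(1))
E
```

```text
tcp [ 406.05 -206.76  202.52] topz 216.28 bins 53 inner [ 405.86 -206.5    18.56] outer [ 405.68 -206.58   27.51] inner-tcp [-0.19  0.26] top-tcp 13.76
222 [ 432.8 -206.7  210.9]
228 [ 432.4 -206.7  217.1]
234 [ 429.3 -206.7  216. ]
240 [ 426.5 -206.7  215.6]
246 [ 332.6 -207.4   -1.1]
252 [ 326.3 -207.4    1.1]
258 [ 318.1 -207.5   -0.9]
264 [ 311.2 -207.5    0. ]
270 [ 3.038e+02 -2.075e+02  3.000e-01]
276 [ 2.962e+02 -2.075e+02  1.000e-01]
282 [ 288.9 -207.5    0.7]
288 [ 281.1 -207.5    0.6]
294 [ 271.8 -207.6   -1.9]
```

The fit is good: inner radius 18.6 mm, underside at TCP−2.2. The rod is +63.0 mm in x and −0.1 mm in y from the ring. Move over it, then down to an underside of about 104 mm, above the 36 mm land.

{"op": "move_arm", "data": {
  "moves": [
    {"gripper":-0.2,"xyz":[4,0,0],"angular":[0,0,0]},
    {"gripper":-0.2,"xyz":[6.3,0,0],"angular":[0,0,0]},
    {"gripper":-0.2,"xyz":[6.3,0,1.5],"angular":[0,0,0]},
    {"gripper":-0.2,"xyz":[6.3,0,3.5],"angular":[0,0,0]},
    {"gripper":-0.2,"xyz":[6.3,0,5.5],"angular":[0,0,0]},
    {"gripper":-0.2,"xyz":[6.3,0,7.5],"angular":[0,0,0]},
    {"gripper":-0.2,"xyz":[6.3,0,9],"angular":[0,0,0]},
    {"gripper":-0.2,"xyz":[6.3,0,9.6],"angular":[0,0,0]},
    {"gripper":-0.2,"xyz":[6.3,0,9.6],"angular":[0,0,0]},
    {"gripper":-0.2,"xyz":[6.3,0,9.6],"angular":[0,0,0]}
  ]
}}

```text
clock: 6.02
position: [469.1, -207.5, 107.0]
ee_rot: [1.0, 0.0, 0.001, 0.0]
contact_force: [-0.2, 0.3, -0.8]
gripper_width: 53.6
```

Run:
```python
from h import *
s=arm.read_state();c=arm.get_calibration("wrist");w,d=arm.get_image("wrist");cv2.imwrite("pics/w5.png",w)
print(s["contact_force"].round(1),s["clock"])
held(c,d,s,56)
hrings(c,d,130,145,40,60000,(450,490,-220,-190))
```

```text
[-0.2  0.3 -0.8] 6.025
tcp [ 469.11 -207.52  106.99] topz 120.77 bins 53 inner [ 461.61 -207.09   12.1 ] outer [ 468.81 -207.35   27.47] inner-tcp [-7.5   0.43] top-tcp 13.78
1050 ctr 468.9 -206.5 D 14.4 mid [ 469.3 -206.5  134.3] ext [13.  13.6  8.2] zmed 136.7
```

Ring is about 0.7 mm low in y compared with the rod. Correct that and lower slowly onto the land, to an underside of about 96.5 mm.

{"op": "move_arm", "data": {
  "moves": [
    {"gripper":-0.2,"xyz":[0,-0.07,0.1],"angular":[0,0,0]},
    {"gripper":-0.2,"xyz":[0,-0.07,0.3],"angular":[0,0,0]},
    {"gripper":-0.2,"xyz":[0,-0.07,0.4],"angular":[0,0,0]},
    {"gripper":-0.2,"xyz":[0,-0.07,0.5],"angular":[0,0,0]},
    {"gripper":-0.2,"xyz":[0,-0.07,0.6],"angular":[0,0,0]},
    {"gripper":-0.2,"xyz":[0,-0.07,0.7],"angular":[0,0,0]},
    {"gripper":-0.2,"xyz":[0,-0.07,0.8],"angular":[0,0,0]},
    {"gripper":-0.2,"xyz":[0,-0.07,0.8],"angular":[0,0,0]}
  ]
}}

```text
clock: 7.08
position: [468.8, -206.8, 98.3]
ee_rot: [1.0, 0.0, 0.0, 0.0]
contact_force: [0.7, -0.3, -2.2]
gripper_width: 53.8
```

The ring is on the land with no contact force. Press on slowly past the O-ring.

{"op": "move_arm", "data": {
  "moves": [
    {"gripper":-0.2,"xyz":[0,0,0.1],"angular":[0,0,0]},
    {"gripper":-0.2,"xyz":[0,0,0.2],"angular":[0,0,0]},
    {"gripper":-0.2,"xyz":[0,0,0.3],"angular":[0,0,0]},
    {"gripper":-0.2,"xyz":[0,0,0.4],"angular":[0,0,0]},
    {"gripper":-0.2,"xyz":[0,0,0.5],"angular":[0,0,0]}
  ]
}}

```text
clock: 7.7
position: [469.8, -207.0, 95.0]
ee_rot: [1.0, 0.001, 0.001, 0.001]
contact_force: [-0.2, 0.7, 9.2]
gripper_width: 53.6
```

{"op": "move_arm", "data": {
  "moves": [
    {"gripper":-0.2,"xyz":[0,0,0.1],"angular":[0,0,0]},
    {"gripper":-0.2,"xyz":[0,0,0.2],"angular":[0,0,0]},
    {"gripper":-0.2,"xyz":[0,0,0.3],"angular":[0,0,0]},
    {"gripper":-0.2,"xyz":[0,0,0.4],"angular":[0,0,0]}
  ]
}}

```text
clock: 8.2
position: [469.8, -207.0, 90.9]
ee_rot: [1.0, 0.001, 0.001, 0.001]
contact_force: [-1.8, 0.9, 7.3]
gripper_width: 53.6
```

{"op": "move_arm", "data": {
  "moves": [
    {"gripper":-0.2,"xyz":[0,0,0.08],"angular":[0,0,0]},
    {"gripper":-0.2,"xyz":[0,0,0.16],"angular":[0,0,0]},
    {"gripper":-0.2,"xyz":[0,0,0.24],"angular":[0,0,0]},
    {"gripper":-0.2,"xyz":[0,0,0.3],"angular":[0,0,0]}
  ]
}}

```text
clock: 8.7
position: [469.7, -207.0, 87.8]
ee_rot: [1.0, 0.0, 0.001, 0.0]
contact_force: [-0.6, 1.7, 8.3]
gripper_width: 53.7
```

{"op": "move_arm", "data": {
  "moves": [
    {"gripper":-0.2,"xyz":[0,0,0.08],"angular":[0,0,0]},
    {"gripper":-0.2,"xyz":[0,0,0.15],"angular":[0,0,0]}
  ]
}}

```text
clock: 8.95
position: [469.7, -207.0, 87.1]
ee_rot: [1.0, 0.001, 0.001, 0.001]
contact_force: [-3.5, 3.0, 16.0]
gripper_width: 53.5
```

{"op": "move_arm", "data": {
  "moves": [
    {"gripper":-0.2,"xyz":[0,0,0.08],"angular":[0,0,0]},
    {"gripper":-0.2,"xyz":[0,0,0.08],"angular":[0,0,0]}
  ]
}}

```text
clock: 9.2
position: [469.7, -207.0, 87.0]
ee_rot: [1.0, 0.001, 0.001, 0.001]
contact_force: [-4.5, 3.5, 17.4]
gripper_width: 53.8
```

The force rose and the ring stopped at TCP 87.0, so its underside is at about 85 mm and it is home. Release and lift.

{"op": "move_arm", "data": {
  "moves": [
    {"gripper":-0.2,"xyz":[0,0,-0.15],"angular":[0,0,0]},
    {"gripper":0.7,"xyz":[0,0,-0.2],"angular":[0,0,0]},
    {"gripper":0.7,"xyz":[0,0,-0.2],"angular":[0,0,0]},
    {"gripper":0.7,"xyz":[0,0,-0.2],"angular":[0,0,0]},
    {"gripper":0.7,"xyz":[0,0,-1],"angular":[0,0,0]},
    {"gripper":0.5,"xyz":[0,0,-4],"angular":[0,0,0]},
    {"gripper":0.5,"xyz":[0,0,-8.5],"angular":[0,0,0]},
    {"gripper":0.5,"xyz":[-2,0,-11.5],"angular":[0,0,0]},
    {"gripper":0.5,"xyz":[-6,0,-11.5],"angular":[0,0,0]},
    {"gripper":0.5,"xyz":[-6,0,-11.5],"angular":[0,0,0]}
  ]
}}

```text
clock: 10.45
position: [406.4, -206.6, 199.9]
ee_rot: [1.0, -0.0, 0.0, -0.0]
contact_force: [0.8, -1.2, 0.6]
gripper_width: 63.9
```

Run:
```python
from h import *
s=arm.read_state();c=arm.get_calibration("wrist");w,d=arm.get_image("wrist");cv2.imwrite("pics/w6.png",w)
print(s["position"].round(1),s["contact_force"].round(1),s["clock"])
for lo,hi in((130,145),(108,114),(96,106),(56,64)):
    print(lo);hrings(c,d,lo,hi,40,60000,(400,530,-270,-150))
```

```text
[ 406.4 -206.6  199.9] [ 0.8 -1.2  0.6] 10.45
130
430 ctr 468.8 -206.7 D 14.0 mid [ 468.8 -206.8  136.3] ext [12.9 13.3  5.3] zmed 137.0
108
615 ctr 468.8 -206.5 D 28.0 mid [ 468.7 -206.8  111.3] ext [27.6 27.   3.5] zmed 111.2
96
3544 ctr 468.8 -206.7 D 56.0 mid [ 468.8 -206.7  100.1] ext [53.7 53.2  7.1] zmed 101.6
56
4476 ctr 464.5 -211.7 D 92.3 mid [ 464.5 -211.6   59.5] ext [89.  88.9  5.1] zmed 60.2
```

View pics/w6.png

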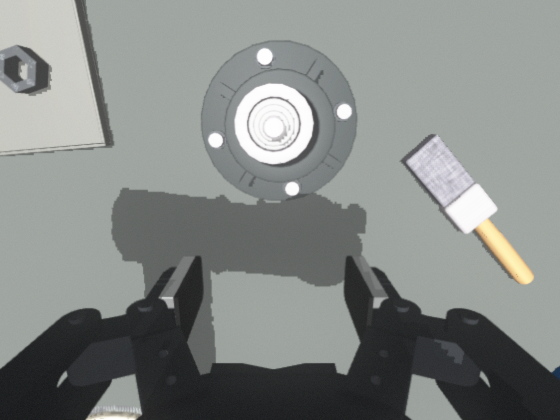

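The large spacer is seated: its top reads about 101 mm, it is centred on the rod, and its circle is clean at (273,124). Now the medium one.

{"op": "move_arm", "data": {
  "moves": [
    {"gripper":0.5,"xyz":[1,-5,0],"angular":[0,0,0]},
    {"gripper":0.5,"xyz":[2,-10,0],"angular":[0,0,0]},
    {"gripper":0.5,"xyz":[3,-15,0],"angular":[0,0,0]},
    {"gripper":0.5,"xyz":[4,-20,0],"angular":[0,0,0]},
    {"gripper":0.5,"xyz":[5,-25,0],"angular":[0,0,0]},
    {"gripper":0.5,"xyz":[6,-30,0],"angular":[0,0,0]},
    {"gripper":0.5,"xyz":[7,-35,0],"angular":[0,0,0]},
    {"gripper":0.5,"xyz":[8,-40,0],"angular":[0,0,0]},
    {"gripper":0.5,"xyz":[8.7,-45,0],"angular":[0,0,0]},
    {"gripper":0.5,"xyz":[8.7,-47.3,0],"angular":[0,0,0]}
  ]
}}

```text
clock: 11.75
position: [496.2, 269.2, 198.3]
ee_rot: [1.0, 0.001, -0.0, 0.0]
contact_force: [-0.5, -0.8, -0.4]
gripper_width: 64.5
```

{"op": "move_arm", "data": {
  "moves": [
    {"gripper":0.5,"xyz":[0,0,3],"angular":[0,0,0]},
    {"gripper":0.5,"xyz":[0,0,7],"angular":[0,0,0]},
    {"gripper":0.5,"xyz":[0,0,11],"angular":[0,0,0]},
    {"gripper":0.5,"xyz":[0,0,11],"angular":[0,0,0]},
    {"gripper":0.5,"xyz":[0,0,11],"angular":[0,0,0]}
  ]
}}

```text
clock: 12.38
position: [496.6, 266.9, 90.4]
ee_rot: [1.0, 0.0, 0.001, -0.0]
contact_force: [0.1, 0.2, 0.8]
gripper_width: 63.8
```

Run:
```python
from h import *
s=arm.read_state();c=arm.get_calibration("wrist");w,d=arm.get_image("wrist");cv2.imwrite("pics/w7.png",w)
print(s["position"].round(1),s["contact_force"].round(1),s["clock"],s["gripper_width"]);print(toolrot(s).round(4).tolist())
hrings(c,d,8,20,100,60000,(455,540,130,310))
```

```text
[496.6 266.9  90.4] [0.1 0.2 0.8] 12.375 63.77547779651221
[[1.0, 0.0006, 0.002], [0.0006, -1.0, 0.001], [0.002, -0.0009, -1.0]]
1498 ctr 499.9 151.3 D 37.5 mid [500.5 151.8  11.5] ext [34.5 34.8  6.7] zmed 12.9
2107 ctr 493.0 266.3 D 45.9 mid [493.3 266.2  12.5] ext [44.  43.7  8.6] zmed 15.0
```

{"op": "move_arm", "data": {
  "moves": [
    {"gripper":0.5,"xyz":[-0.35,0.06,3],"angular":[0,0,0]},
    {"gripper":0.5,"xyz":[-0.35,0.06,6],"angular":[0,0,0]},
    {"gripper":0.5,"xyz":[-0.35,0.06,8.2],"angular":[0,0,0]},
    {"gripper":0.5,"xyz":[-0.35,0.06,8.2],"angular":[0,0,0]},
    {"gripper":0.2,"xyz":[-0.35,0.06,8.2],"angular":[0,0,0]},
    {"gripper":-0.3,"xyz":[-0.35,0.06,8.2],"angular":[0,0,0]},
    {"gripper":-0.3,"xyz":[-0.35,0.06,8.2],"angular":[0,0,0]},
    {"gripper":-0.3,"xyz":[-0.35,0.06,8.2],"angular":[0,0,0]},
    {"gripper":-0.3,"xyz":[-0.35,0.06,8.2],"angular":[0,0,0]}
  ]
}}

```text
clock: 13.55
position: [493.2, 266.6, 9.8]
ee_rot: [1.0, 0.001, 0.002, -0.001]
contact_force: [-1.6, -0.8, 6.4]
gripper_width: 41.6
```

Grip again looks fine (the pads swing forward as they close and press the ring onto the floor). Lift and carry it to the viewing spot.

{"op": "move_arm", "data": {
  "moves": [
    {"gripper":-0.3,"xyz":[0,0,-2],"angular":[0,0,0]},
    {"gripper":-0.3,"xyz":[0,0,-7],"angular":[0,0,0]},
    {"gripper":-0.3,"xyz":[0,1,-13],"angular":[0,0,0]},
    {"gripper":-0.3,"xyz":[-1,5,-18],"angular":[0,0,0]},
    {"gripper":-0.3,"xyz":[-2,10,-20],"angular":[0,0,0]},
    {"gripper":-0.3,"xyz":[-3,15,-20],"angular":[0,0,0]},
    {"gripper":-0.3,"xyz":[-4,20,-20],"angular":[0,0,0]},
    {"gripper":-0.3,"xyz":[-5,25,-20],"angular":[0,0,0]},
    {"gripper":-0.3,"xyz":[-6,30,-20],"angular":[0,0,0]},
    {"gripper":-0.3,"xyz":[-7,35,-20],"angular":[0,0,0]}
  ]
}}

```text
clock: 14.8
position: [421.5, -85.8, 208.4]
ee_rot: [1.0, 0.0, 0.002, -0.0]
contact_force: [0.8, -0.5, -1.1]
gripper_width: 41.6
```

{"op": "move_arm", "data": {
  "moves": [
    {"gripper":-0.3,"xyz":[-1,5,0],"angular":[0,0,0]},
    {"gripper":-0.3,"xyz":[-1.7,10,0],"angular":[0,0,0]},
    {"gripper":-0.3,"xyz":[-1.7,12.3,0],"angular":[0,0,0]},
    {"gripper":-0.3,"xyz":[-1.7,12.3,0],"angular":[0,0,0]},
    {"gripper":-0.3,"xyz":[-1.7,12.3,0],"angular":[0,0,0]},
    {"gripper":-0.3,"xyz":[-1.7,12.3,0],"angular":[0,0,0]}
  ]
}}

```text
clock: 15.55
position: [405.2, -206.6, 207.4]
ee_rot: [1.0, 0.001, 0.0, -0.0]
contact_force: [-0.5, -0.5, -0.2]
gripper_width: 41.7
```

Run:
```python
from h import *
s=arm.read_state();c=arm.get_calibration("wrist");w,d=arm.get_image("wrist");cv2.imwrite("pics/w8.png",w)
print(s["position"].round(1),s["contact_force"].round(1),s["clock"],s["gripper_width"]);print(toolrot(s).round(4).tolist())
held(c,d,s,46)
W=world(c,d)
for v in range(215,300,5):print(v,W[v,274].round(1).tolist(),end=" ")
for lo,hi in((130,145),(108,114),(96,106)):
    print(lo);hrings(c,d,lo,hi,40,60000,(430,530,-270,-150))
```

```text
[ 405.2 -206.6  207.4] [-0.5 -0.5 -0.2] 15.55 41.727455379507504
[[1.0, 0.0015, 0.0006], [0.0015, -1.0, 0.0001], [0.0006, -0.0001, -1.0]]
tcp [ 405.15 -206.59  207.36] topz 212.63 bins 53 inner [ 405.27 -206.33   14.71] outer [ 405.35 -206.41   22.35] inner-tcp [0.12 0.26] top-tcp 5.28
215 [366.9, -207.2, 0.5] 220 [361.5, -207.2, 1.4] 225 [427.6, -206.6, 207.1] 230 [427.1, -206.5, 212.2] 235 [425.1, -206.5, 213.1] 240 [422.6, -206.6, 212.6] 245 [419.6, -206.6, 211.2] 250 [325.5, -207.3, 0.6] 255 [319.2, -207.3, 0.1] 260 [313.4, -207.3, 0.9] 265 [306.7, -207.3, 0.0] 270 [300.9, -207.3, 1.0] 275 [293.8, -207.4, -0.4] 280 [287.9, -207.4, 0.6] 285 [281.1, -207.4, 0.1] 290 [273.9, -207.4, -1.0] 295 [390.1, -206.7, 204.1] 130
409 ctr 468.7 -206.5 D 14.1 mid [ 469.  -206.6  136.8] ext [13.4 13.7  4.3] zmed 137.0
108
587 ctr 468.8 -206.6 D 28.0 mid [ 468.6 -206.4  111.4] ext [27.1 27.2  3.6] zmed 111.2
96
3328 ctr 468.7 -206.6 D 56.0 mid [ 469.  -206.7  100.3] ext [53.3 53.3  6.6] zmed 101.5
```

View pics/w8.png

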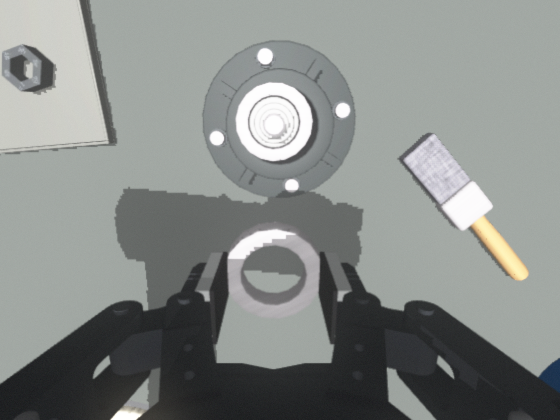

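The medium ring is held squarely at (273,270), centre TCP+(0.1,0.25), underside TCP−6.75. Move over the rod and down to an underside of about 115 mm.

{"op": "move_arm", "data": {
  "moves": [
    {"gripper":-0.3,"xyz":[4,0,0],"angular":[0,0,0]},
    {"gripper":-0.3,"xyz":[6.34,-0.02,0],"angular":[0,0,0]},
    {"gripper":-0.3,"xyz":[6.34,-0.02,1.5],"angular":[0,0,0]},
    {"gripper":-0.3,"xyz":[6.34,-0.02,3.5],"angular":[0,0,0]},
    {"gripper":-0.3,"xyz":[6.34,-0.02,5.5],"angular":[0,0,0]},
    {"gripper":-0.3,"xyz":[6.34,-0.02,7.5],"angular":[0,0,0]},
    {"gripper":-0.3,"xyz":[6.34,-0.02,8.5],"angular":[0,0,0]},
    {"gripper":-0.3,"xyz":[6.34,-0.02,8.5],"angular":[0,0,0]},
    {"gripper":-0.3,"xyz":[6.34,-0.02,8.5],"angular":[0,0,0]},
    {"gripper":-0.3,"xyz":[6.34,-0.02,8.5],"angular":[0,0,0]}
  ]
}}

```text
clock: 16.85
position: [468.9, -207.2, 122.8]
ee_rot: [1.0, 0.0, 0.001, 0.0]
contact_force: [0.2, -0.2, -1.1]
gripper_width: 41.5
```

Run:
```python
from h import *
s=arm.read_state();c=arm.get_calibration("wrist");w,d=arm.get_image("wrist")
print(s["contact_force"].round(1),s["clock"])
held(c,d,s,46)
hrings(c,d,133,145,40,60000,(450,490,-220,-190))
```

```text
[ 0.2 -0.2 -1.1] 16.85
tcp [ 468.94 -207.18  122.78] topz 128.02 bins 53 inner [ 464.04 -207.03   10.86] outer [ 469.13 -206.95   22.38] inner-tcp [-4.9   0.15] top-tcp 5.24
778 ctr 468.9 -206.2 D 14.9 mid [ 469.  -206.5  135.9] ext [13.4 13.4  5.6] zmed 136.9
```

{"op": "move_arm", "data": {
  "moves": [
    {"gripper":-0.3,"xyz":[-0.02,-0.035,0.1],"angular":[0,0,0]},
    {"gripper":-0.3,"xyz":[-0.02,-0.035,0.25],"angular":[0,0,0]},
    {"gripper":-0.3,"xyz":[-0.02,-0.035,0.4],"angular":[0,0,0]},
    {"gripper":-0.3,"xyz":[-0.02,-0.035,0.52],"angular":[0,0,0]},
    {"gripper":-0.3,"xyz":[-0.02,-0.035,0.64],"angular":[0,0,0]},
    {"gripper":-0.3,"xyz":[-0.02,-0.035,0.76],"angular":[0,0,0]},
    {"gripper":-0.3,"xyz":[-0.02,-0.035,0.88],"angular":[0,0,0]},
    {"gripper":-0.3,"xyz":[-0.02,-0.035,0.88],"angular":[0,0,0]}
  ]
}}

```text
clock: 17.9
position: [468.3, -206.8, 113.1]
ee_rot: [1.0, 0.0, -0.0, -0.0]
contact_force: [0.9, 0.2, -0.8]
gripper_width: 41.8
```

Underside is at about 106.4 mm, on the 28 mm land with no contact. The remaining 5.4 mm goes slowly.

{"op": "move_arm", "data": {
  "moves": [
    {"gripper":-0.3,"xyz":[0.02,0,0.1],"angular":[0,0,0]},
    {"gripper":-0.3,"xyz":[0.02,0,0.2],"angular":[0,0,0]},
    {"gripper":-0.3,"xyz":[0.02,0,0.3],"angular":[0,0,0]},
    {"gripper":-0.3,"xyz":[0.02,0,0.4],"angular":[0,0,0]},
    {"gripper":-0.3,"xyz":[0.02,0,0.5],"angular":[0,0,0]},
    {"gripper":-0.3,"xyz":[0.02,0,0.58],"angular":[0,0,0]}
  ]
}}

```text
clock: 18.65
position: [468.8, -206.9, 108.2]
ee_rot: [1.0, 0.0, 0.0, 0.0]
contact_force: [-1.4, 1.5, 5.1]
gripper_width: 41.7
```

{"op": "move_arm", "data": {
  "moves": [
    {"gripper":-0.3,"xyz":[0,0,0.08],"angular":[0,0,0]},
    {"gripper":-0.3,"xyz":[0,0,0.12],"angular":[0,0,0]},
    {"gripper":-0.3,"xyz":[0,0,0.12],"angular":[0,0,0]}
  ]
}}

```text
clock: 19.02
position: [468.8, -206.9, 107.7]
ee_rot: [1.0, 0.0, 0.0, 0.0]
contact_force: [-2.8, 2.2, 9.0]
gripper_width: 41.7
```

{"op": "move_arm", "data": {
  "moves": [
    {"gripper":-0.3,"xyz":[0,0,0.1],"angular":[0,0,0]},
    {"gripper":-0.3,"xyz":[0,0,0.1],"angular":[0,0,0]}
  ]
}}

```text
clock: 19.27
position: [468.8, -207.0, 107.6]
ee_rot: [1.0, 0.001, 0.0, 0.0]
contact_force: [-5.0, 2.7, 15.4]
gripper_width: 41.4
```

{"op": "move_arm", "data": {
  "moves": [
    {"gripper":-0.3,"xyz":[0,0,-0.15],"angular":[0,0,0]},
    {"gripper":0.5,"xyz":[0,0,-0.2],"angular":[0,0,0]},
    {"gripper":0.5,"xyz":[0,0,-0.2],"angular":[0,0,0]},
    {"gripper":0.5,"xyz":[0,0,-0.2],"angular":[0,0,0]},
    {"gripper":0.5,"xyz":[0,0,-1],"angular":[0,0,0]},
    {"gripper":0.3,"xyz":[0,0,-4],"angular":[0,0,0]},
    {"gripper":0.3,"xyz":[0,0,-7.5],"angular":[0,0,0]},
    {"gripper":0.3,"xyz":[-2,0,-9],"angular":[0,0,0]},
    {"gripper":0.3,"xyz":[-6.3,0,-9],"angular":[0,0,0]},
    {"gripper":0.3,"xyz":[-6.3,0,-9],"angular":[0,0,0]}
  ]
}}

```text
clock: 20.52
position: [403.1, -206.7, 195.9]
ee_rot: [1.0, -0.0, 0.0, -0.0]
contact_force: [1.0, -0.1, 0.5]
gripper_width: 55.7
```

Run:
```python
from h import *
s=arm.read_state();c=arm.get_calibration("wrist");w,d=arm.get_image("wrist");cv2.imwrite("pics/w9.png",w)
print(s["position"].round(1),s["contact_force"].round(1),s["clock"])
for lo,hi in((133,145),(118,125),(108,117),(96,106),(56,64)):
    print(lo);hrings(c,d,lo,hi,40,60000,(400,530,-270,-150))
```

```text
[ 403.1 -206.7  195.9] [ 1.  -0.1  0.5] 20.525
133
453 ctr 468.7 -206.6 D 14.0 mid [ 468.8 -206.5  136.7] ext [13.1 13.5  4.5] zmed 137.0
118
361 ctr 468.7 -206.5 D 20.1 mid [ 468.6 -206.5  121.2] ext [19.6 19.6  3.8] zmed 121.3
108
2956 ctr 468.5 -206.6 D 46.0 mid [ 468.5 -206.6  111.8] ext [43.6 43.7  6. ] zmed 112.8
96
1342 ctr 468.8 -206.6 D 56.2 mid [ 468.9 -206.6  100.9] ext [54.2 54.4  4. ] zmed 101.1
56
4608 ctr 464.5 -211.6 D 92.4 mid [ 464.8 -211.6   59.7] ext [89.5 88.9  4.8] zmed 60.2
```

The medium spacer is home (top 112.8 mm, centred). Now the small one.

{"op": "move_arm", "data": {
  "moves": [
    {"gripper":0.3,"xyz":[1,-5,0],"angular":[0,0,0]},
    {"gripper":0.3,"xyz":[2.5,-10,0],"angular":[0,0,0]},
    {"gripper":0.3,"xyz":[4,-15,0],"angular":[0,0,0]},
    {"gripper":0.3,"xyz":[5.5,-20,0],"angular":[0,0,0]},
    {"gripper":0.3,"xyz":[7,-25,0],"angular":[0,0,0]},
    {"gripper":0.3,"xyz":[8.3,-30,2],"angular":[0,0,0]},
    {"gripper":0.3,"xyz":[9.5,-35,5],"angular":[0,0,0]},
    {"gripper":0.3,"xyz":[9.5,-35.8,10.5],"angular":[0,0,0]},
    {"gripper":0.3,"xyz":[9.5,-35.8,10.5],"angular":[0,0,0]},
    {"gripper":0.3,"xyz":[9.5,-35.8,10.5],"angular":[0,0,0]}
  ]
}}

```text
clock: 21.82
position: [501.8, 151.5, 91.6]
ee_rot: [1.0, 0.0, 0.001, -0.0]
contact_force: [0.3, 0.1, -0.1]
gripper_width: 55.6
```

Run:
```python
from h import *
s=arm.read_state();c=arm.get_calibration("wrist");w,d=arm.get_image("wrist");cv2.imwrite("pics/w10.png",w)
print(s["position"].round(1),s["contact_force"].round(1),s["clock"],s["gripper_width"]);print(toolrot(s).round(4).tolist())
hrings(c,d,8,20,100,60000,(455,540,120,200))
```

```text
[501.8 151.5  91.6] [ 0.3  0.1 -0.1] 21.825 55.61701675701688
[[1.0, 0.0007, 0.0021], [0.0007, -1.0, 0.0003], [0.0021, -0.0003, -1.0]]
1331 ctr 500.3 150.7 D 35.7 mid [500.5 150.9  11.6] ext [34.2 34.1  6.6] zmed 12.9
```

{"op": "move_arm", "data": {
  "moves": [
    {"gripper":0.3,"xyz":[-0.16,0.08,3],"angular":[0,0,0]},
    {"gripper":0.3,"xyz":[-0.16,0.08,6],"angular":[0,0,0]},
    {"gripper":0.3,"xyz":[-0.16,0.08,8.6],"angular":[0,0,0]},
    {"gripper":0.3,"xyz":[-0.16,0.08,8.6],"angular":[0,0,0]},
    {"gripper":0,"xyz":[-0.16,0.08,8.6],"angular":[0,0,0]},
    {"gripper":-0.5,"xyz":[-0.16,0.08,8.6],"angular":[0,0,0]},
    {"gripper":-0.5,"xyz":[-0.16,0.08,8.6],"angular":[0,0,0]},
    {"gripper":-0.5,"xyz":[-0.16,0.08,8.6],"angular":[0,0,0]},
    {"gripper":-0.5,"xyz":[-0.16,0.08,8.6],"angular":[0,0,0]}
  ]
}}

```text
clock: 23.0
position: [500.4, 151.0, 6.9]
ee_rot: [1.0, 0.0, 0.002, -0.001]
contact_force: [-0.2, -0.8, 6.8]
gripper_width: 32.7
```

{"op": "move_arm", "data": {
  "moves": [
    {"gripper":-0.5,"xyz":[0,0,-2],"angular":[0,0,0]},
    {"gripper":-0.5,"xyz":[0,0,-7],"angular":[0,0,0]},
    {"gripper":-0.5,"xyz":[0,1,-13],"angular":[0,0,0]},
    {"gripper":-0.5,"xyz":[-1.5,5,-18],"angular":[0,0,0]},
    {"gripper":-0.5,"xyz":[-3,10,-20],"angular":[0,0,0]},
    {"gripper":-0.5,"xyz":[-4.5,15,-20],"angular":[0,0,0]},
    {"gripper":-0.5,"xyz":[-6,20,-20],"angular":[0,0,0]},
    {"gripper":-0.5,"xyz":[-7.5,25,-20],"angular":[0,0,0]},
    {"gripper":-0.5,"xyz":[-8.5,30,-20],"angular":[0,0,0]},
    {"gripper":-0.5,"xyz":[-9.5,35,-20],"angular":[0,0,0]}
  ]
}}

```text
clock: 24.25
position: [403.4, -201.2, 205.9]
ee_rot: [1.0, 0.0, 0.002, 0.0]
contact_force: [-0.0, 0.9, -0.3]
gripper_width: 32.1
```

{"op": "move_arm", "data": {
  "moves": [
    {"gripper":-0.5,"xyz":[0,0.7,0],"angular":[0,0,0]},
    {"gripper":-0.5,"xyz":[0,0.7,0],"angular":[0,0,0]},
    {"gripper":-0.5,"xyz":[0,0.7,0],"angular":[0,0,0]},
    {"gripper":-0.5,"xyz":[0,0.7,0],"angular":[0,0,0]}
  ]
}}

```text
clock: 24.75
position: [404.2, -205.7, 204.4]
ee_rot: [1.0, 0.001, 0.0, -0.0]
contact_force: [-0.9, 0.5, -1.0]
gripper_width: 32.3
```

Run:
```python
from h import *
s=arm.read_state();c=arm.get_calibration("wrist");w,d=arm.get_image("wrist");cv2.imwrite("pics/w11.png",w)
print(s["position"].round(1),s["contact_force"].round(1),s["clock"],s["gripper_width"]);print(toolrot(s).round(4).tolist())
held(c,d,s,36)
for lo,hi in((133,145),(118,125),(108,117)):
    print(lo);hrings(c,d,lo,hi,40,60000,(430,530,-270,-150))
```

```text
[ 404.2 -205.7  204.4] [-0.9  0.5 -1. ] 24.75 32.34661665531792
[[1.0, 0.0022, 0.0004], [0.0022, -1.0, 0.0], [0.0004, -0.0, -1.0]]
tcp [ 404.2  -205.68  204.41] topz 210.5 bins 53 inner [ 404.37 -205.45   10.73] outer [ 404.33 -205.33   17.41] inner-tcp [0.17 0.24] top-tcp 6.09
133
413 ctr 468.7 -206.6 D 13.8 mid [ 468.7 -206.6  137. ] ext [13.1 12.9  4.5] zmed 137.1
118
337 ctr 468.8 -206.6 D 20.0 mid [ 468.8 -206.7  121. ] ext [19.2 19.1  3.7] zmed 121.2
108
2745 ctr 468.5 -206.7 D 46.0 mid [ 468.6 -206.5  112.1] ext [43.8 43.6  5.3] zmed 112.8
```

View pics/w11.png

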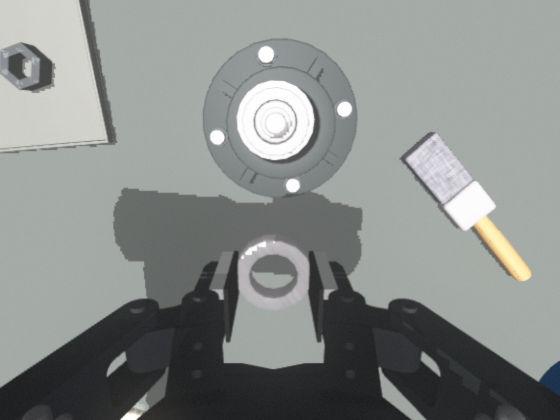

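The small ring is held squarely at (273,273), and the stack at (275,121) is undisturbed. Move over the rod, to an underside of about 125 mm (around the 14 mm tail, 3.7 mm clearance).

{"op": "move_arm", "data": {
  "moves": [
    {"gripper":-0.5,"xyz":[4,0.05,0],"angular":[0,0,0]},
    {"gripper":-0.5,"xyz":[6.42,0.09,0],"angular":[0,0,0]},
    {"gripper":-0.5,"xyz":[6.42,0.09,1],"angular":[0,0,0]},
    {"gripper":-0.5,"xyz":[6.42,0.09,3],"angular":[0,0,0]},
    {"gripper":-0.5,"xyz":[6.42,0.09,4.5],"angular":[0,0,0]},
    {"gripper":-0.5,"xyz":[6.42,0.09,5.5],"angular":[0,0,0]},
    {"gripper":-0.5,"xyz":[6.42,0.09,6.5],"angular":[0,0,0]},
    {"gripper":-0.5,"xyz":[6.42,0.09,7.4],"angular":[0,0,0]},
    {"gripper":-0.5,"xyz":[6.42,0.09,7.4],"angular":[0,0,0]},
    {"gripper":-0.5,"xyz":[6.42,0.09,7.4],"angular":[0,0,0]}
  ]
}}

```text
clock: 26.05
position: [468.4, -207.6, 130.6]
ee_rot: [1.0, 0.0, 0.0, 0.0]
contact_force: [0.6, -0.6, 0.2]
gripper_width: 32.2
```

Run:
```python
from h import *
s=arm.read_state();c=arm.get_calibration("wrist");w,d=arm.get_image("wrist")
print(s["contact_force"].round(1),s["clock"])
held(c,d,s,36)
hrings(c,d,135.5,145,40,60000,(450,490,-220,-190))
```

```text
[ 0.6 -0.6  0.2] 26.05
tcp [ 468.42 -207.61  130.56] topz 136.72 bins 53 inner [ 470.87 -206.98    1.86] outer [ 468.56 -207.36   17.37] inner-tcp [2.45 0.63] top-tcp 6.16
2244 ctr 468.5 -204.8 D 38.4 mid [ 468.6 -205.3  139.8] ext [33.6 29.2  8.6] zmed 136.7
624 ctr 468.9 -206.7 D 14.1 mid [ 468.8 -206.5  137.1] ext [13.2 13.1  3. ] zmed 137.1
```

{"op": "move_arm", "data": {
  "moves": [
    {"gripper":-0.5,"xyz":[0.02,-0.075,0.1],"angular":[0,0,0]},
    {"gripper":-0.5,"xyz":[0.02,-0.075,0.25],"angular":[0,0,0]},
    {"gripper":-0.5,"xyz":[0.02,-0.075,0.4],"angular":[0,0,0]},
    {"gripper":-0.5,"xyz":[0.02,-0.075,0.52],"angular":[0,0,0]},
    {"gripper":-0.5,"xyz":[0.02,-0.075,0.64],"angular":[0,0,0]},
    {"gripper":-0.5,"xyz":[0.02,-0.075,0.76],"angular":[0,0,0]},
    {"gripper":-0.5,"xyz":[0.02,-0.075,0.84],"angular":[0,0,0]},
    {"gripper":-0.5,"xyz":[0.02,-0.075,0.84],"angular":[0,0,0]}
  ]
}}

```text
clock: 27.1
position: [468.3, -206.8, 121.8]
ee_rot: [1.0, 0.0, -0.0, 0.0]
contact_force: [0.8, 0.2, -0.4]
gripper_width: 32.0
```

{"op": "move_arm", "data": {
  "moves": [
    {"gripper":-0.5,"xyz":[0.02,0,0.1],"angular":[0,0,0]},
    {"gripper":-0.5,"xyz":[0.02,0,0.2],"angular":[0,0,0]},
    {"gripper":-0.5,"xyz":[0.02,0,0.3],"angular":[0,0,0]},
    {"gripper":-0.5,"xyz":[0.02,0,0.4],"angular":[0,0,0]},
    {"gripper":-0.5,"xyz":[0.02,0,0.48],"angular":[0,0,0]},
    {"gripper":-0.5,"xyz":[0.02,0,0.54],"angular":[0,0,0]}
  ]
}}

```text
clock: 27.85
position: [468.5, -206.8, 116.9]
ee_rot: [1.0, 0.0, -0.0, 0.0]
contact_force: [-1.7, 1.0, 5.4]
gripper_width: 32.1
```

{"op": "move_arm", "data": {
  "moves": [
    {"gripper":-0.5,"xyz":[0,0,0.08],"angular":[0,0,0]},
    {"gripper":-0.5,"xyz":[0,0,0.14],"angular":[0,0,0]},
    {"gripper":-0.5,"xyz":[0,0,0.14],"angular":[0,0,0]}
  ]
}}

```text
clock: 28.22
position: [468.6, -206.8, 116.8]
ee_rot: [1.0, 0.0, 0.0, 0.0]
contact_force: [-4.2, 3.2, 10.7]
gripper_width: 31.9
```

Seated: TCP 116.8, underside 112.9, force rising without travel. Release and lift clear.

{"op": "move_arm", "data": {
  "moves": [
    {"gripper":-0.5,"xyz":[0,0,-0.12],"angular":[0,0,0]},
    {"gripper":0.3,"xyz":[0,0,-0.17],"angular":[0,0,0]},
    {"gripper":0.3,"xyz":[0,0,-0.17],"angular":[0,0,0]},
    {"gripper":0.3,"xyz":[0,0,-0.17],"angular":[0,0,0]},
    {"gripper":0.3,"xyz":[0,0,-1],"angular":[0,0,0]},
    {"gripper":0.3,"xyz":[0,0,-4],"angular":[0,0,0]},
    {"gripper":0.3,"xyz":[0,0,-7.5],"angular":[0,0,0]},
    {"gripper":0.3,"xyz":[-2,0,-9],"angular":[0,0,0]},
    {"gripper":0.3,"xyz":[-6.3,0,-9],"angular":[0,0,0]},
    {"gripper":0.3,"xyz":[-6.3,0,-9],"angular":[0,0,0]}
  ]
}}

```text
clock: 29.48
position: [403.2, -206.6, 205.8]
ee_rot: [1.0, -0.0, 0.0, -0.0]
contact_force: [0.3, 0.3, -0.1]
gripper_width: 55.5
```

Run:
```python
from h import *
s=arm.read_state();c=arm.get_calibration("wrist");w,d=arm.get_image("wrist");cv2.imwrite("pics/w12.png",w)
print(s["position"].round(1),s["contact_force"].round(1),s["clock"])
for lo,hi in((133,145),(119,128),(108,117),(96,106),(56,64)):
    print(lo);hrings(c,d,lo,hi,40,60000,(400,530,-270,-150))
```

```text
[ 403.2 -206.6  205.8] [ 0.3  0.3 -0.1] 29.475
133
410 ctr 468.7 -206.6 D 13.9 mid [ 468.9 -206.5  136.6] ext [13.2 13.   4.6] zmed 137.0
119
1862 ctr 468.5 -206.6 D 35.9 mid [ 468.5 -206.6  122.2] ext [33.8 33.9  5.4] zmed 122.8
108
1202 ctr 468.6 -206.7 D 46.0 mid [ 468.6 -206.6  112.8] ext [44.3 44.5  4.2] zmed 113.1
41 ctr 463.8 -205.8 D 19.0 mid [ 461.4 -205.8  113.3] ext [ 8.  18.6  7. ] zmed 111.6
96
1257 ctr 468.9 -206.7 D 56.0 mid [ 469.  -206.8  100.8] ext [54.4 54.4  4.2] zmed 101.1
56
4316 ctr 464.4 -211.5 D 92.3 mid [ 464.7 -211.5   59.8] ext [89.3 88.8  4.7] zmed 60.2
```

View pics/w12.png

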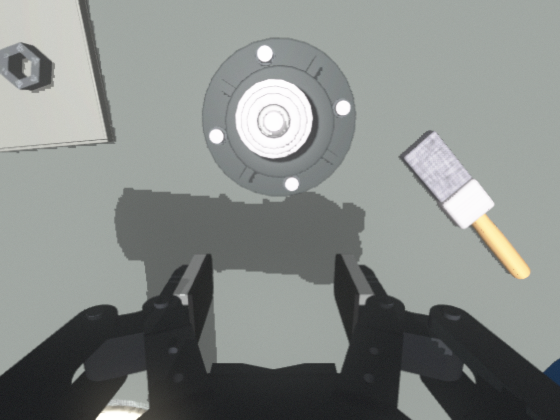

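The picture shows all three rings stacked concentrically at (273,120), with the gripper empty and clear of everything. The tops read 101.1, 113.1 and 122.8 mm, against 101, 113 and 123 nominal.

```bash
python3 -c "
from bench import arm
print(arm.job_done())"
```

```text
the job is handed in; nothing more can be done
None
```

All three spacers are on the rod and fully home, in order large, medium, small. I handed the job in at about 29.5 s on the robot's clock, with the gripper open and well clear.

- **Locating the rod:** I found it from the wrist camera's depth image, 6.7 mm off the stand's axis. I centred each held ring on it by comparing both in one image. None showed contact force on entering its land.
- **Seating:** Each spacer was lowered slowly until it stopped and the force rose.
- **Forces:** The highest wrist force I read was about 17 N, with the large spacer on the shoulder. I only read forces at the end of each move, so brief peaks in between were not seen. The O-ring took about 7 to 9 N.
- **Final heights:** The last wrist image put the tops at 101.1, 113.1 and 122.8 mm, against 101, 113 and 123 mm nominal. All three were within about 0.3 mm of the rod's axis.

**Readings that disagreed:**
- The gripper opening read 2 to 4 mm less than each ring's outside diameter.
- A force of 6 to 7 N appeared each time the fingers closed on a ring in the tray, probably because the pads swing forward as they close.
- An intermediate reading put the large spacer's top at about 101.5 mm, but its later readings were 101.1 mm.

I did not touch any of the other parts. I did not take a final picture of the tray or the far side of the bench.

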